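Shut the lamp house and hold a specimen slide flush on the sloped viewing stage

TASK

First push the blue lamp-house door shut until it clicks home on its catch. Then pick the specimen slide off the navy-blue rest by its green fin, tilt it to match the sloped viewing stage and lay it flush and centred on the black stage face, with the fin running up and down the slope. Finish while still gripping the slide and holding it flush, gently pressing the sprung face about half-way into its travel; leave the jars and the dish alone.

Things in the scene. Friction and masses are not known exactly. Their poses are not given: they have to be found in the camera images.
- door (a joint): Hinge of the lamp-house door: 0 rad = shut on its catch, grows as it swings out towards the robot (up to 1.5). It swings freely, but in the last 0.09 rad a sprung ball catch resists (about 5.5 N of push needed near the free edge) and then snaps it home to 0 and holds it there.
- door_hinge (a point): On the door's upright hinge axis, half-way up (82 mm over the bench), mid thickness. The blue panel is 150 mm wide, 136 high, 12 thick, 14 to 150 mm over the bench, hinged on its left edge as seen from the robot. Axes turn with the door: -y runs along the panel to the free edge, -x out of the outer surface (to the robot when shut), z up. No handle; the steel push plate is flat.
- door_push (a point): A point on the door's outer surface, 120 mm from the hinge axis, at mid height; the middle of the steel push plate. Axes as door_hinge.
- slide_centre (a point): Centre of the specimen slide, half-way up. A white-framed plate 50 (x) x 76 (y) x 6 mm (z) with an upright green fin on its middle, 40 mm long (x), 12 mm thick (y), rising 32 mm above the plate (38 mm high in all); the flat underside is 19 mm below this point. z points up along the fin. About 0.12 kg. It starts flat on the rest, fin up.
- slide_under (a point): Centre of the slide's flat underside; same axes as slide_centre.
- rest: Navy-blue slab 110 (x) x 120 (y) x 12 mm (z) on the bench, on which the slide starts. Origin in the middle of its underside. Fixed.
- face_mid (a point): Centre of the upper surface of the sloped black stage face (76 mm up the slope, 106 across, 8 thick, white window 54 x 80 mm), about 115 mm over the bench. z is its outward normal, leaning towards the robot by 0.2 to 0.6 rad from vertical, different each time; x points up the slope, y level across it. The slope is clamped and does not give. Moves with the face as it sinks.
- face (a joint): How far the sprung stage face is pressed in along its normal: 0 = out, 0.014 m = on its hard stop. The spring needs about 2.5 N to start and 0.6 N more per mm.
- viewer: The fixed viewing stand: grey base plate 200 x 360 x 12 mm carrying the white lamp house (left, 153 mm high, its door in front) and the stage (right). Origin in the middle of the base plate's underside; -x is its front, to the robot.
- jar_a: Amber specimen jar with black cap, 44 mm wide, 70 mm high, origin under its middle. Leave alone.
- jar_b: Second jar like jar_a. Leave alone.
- dish: Clear open dish 70 mm wide, 16 mm high, origin under its middle. Leave alone.
Not all that is in view belongs to the job. Of the things shaped like the rest, the navy one is meant. What is shaped like the part that bears slide_centre but brown is not meant.

How it is judged:
On the way, in this order (a step that is already met when the one before it is completed fails the run):
1. the lamp-house door is shut on its catch (value of joint door below 0.02 rad), for 0.2 s.
2. the slide is lifted off the rest in the gripper (height (world z) of slide_centre above 0.045 m and contact force between slide and rest below 0.01 N and contact force between the fingers and slide above 1 N), for 0.2 s.
At the end, for the whole second after the job is handed in: The door is shut on its catch (within 0.02 rad); the slide is still gripped, rests flush on the stage face (within 0.06 rad of its slope and 3 mm of it), centred within 10 mm each way, fin along the slope within 0.15 rad, pressing the face in by 3 to 11.5 mm with 2.5 to 20 N, and is still (value of joint door below 0.02 rad and contact force between the fingers and slide above 1.5 N and contact force between slide and face between 2.5 and 20 N and value of joint face between 0.003 and 0.0115 m and angle between the z axis of slide_under and the z axis of face_mid, either way round below 0.06 rad and angle between the x axis of slide_under and the x axis of face_mid, either way round below 0.15 rad and x of slide_under in the frame of face_mid between -0.01 and 0.01 m and y of slide_under in the frame of face_mid between -0.01 and 0.01 m and z of slide_under in the frame of face_mid between -0.003 and 0.003 m and linear speed of slide below 0.01 m/s); the arm keeps its last pose, push and grip.
It fails at once if a jar or the dish is moved by more than 25 mm or tipped (distance of any of jar_a, jar_b, dish from where it was at the start of the episode above 0.025 m or angle between any of jar_a, jar_b, dish's own z axis and vertical above 0.5 rad).
It fails at once if the slide is pressed hard on the stage (over 35 N): not gentle (contact force between slide and face above 35 N).
It also fails if it takes over 61 s, if anything falls off the work surface, if the arm or the gripper's body presses on something with over 40 N, if the wrist force passes 120 N, or if a joint passes its speed limit or range.

ROBOT

A 6-joint arm with a two-finger parallel gripper is mounted at the origin on the work surface. World frame = base frame: x ahead of the robot, y to its left, z up, the work surface at z = 0. Lengths are in m, angles in rad, forces in N, time in s.
With the tool pointing down it reaches from about 0.375 to 0.9 m from the base axis. Payload 3.1 kg.
Tool frame: the origin (TCP) lies between the finger pads; the fingertips stand 19 mm ahead of it and the grasp point (between the pads) is the TCP; z points along the fingers, y is the line along which they close (so a half turn about z gives the same grasp; the last joint's range is limited). The gripper opens to 87 mm and grips with 3 to 60 N. Pads are 19 mm wide; open, the fingers measure 117 mm over their backs; the gripper's body (75 mm by 190 mm) begins 51 mm behind the grasp point.
Start: joints at [0.961, 0.527, 1.433, -0, 1.181, -0.178], TCP at [0.262, 0.568, 0.242] pointing down, gripper open.
Joint ranges: [-3.08, 3.08], [-0.75, 2.2], [0.22, 2.44], [-1.43, 4.57], [0, 2.65], [-2.85, 2.85]. Speed limits (rad/s): [2.79, 2.79, 3.14, 3.14, 3.14, 3.14].

INTERFACE

Orientations are given as a unit quaternion [x, y, z, w].
In Python, from rig import robot, camera, camera_info, hand_in gives the robot as it stands.
- The arm moves only by the shell command python3 -m handwheel 'ROWS' [FORCE]. ROWS is a JSON object of lists of equal length, an entry for each row: "hand": the opening, from 0 (shut) to 1 (fully open); "translation": the shift along the world's x, y, z in mm, a list of three; "turn": the turn, a rotation vector about the world's x, y, z in rad, a list of three. In form: {"hand": [hand, ...], "translation": [[tx, ty, tz], ...], "turn": [[ax, ay, az], ...]}. A call has 1 to 12 rows; each row is the pose to reach, as a shift and turn from the pose commanded when the call began; what a row does not reach only later rows make up. A row lasts 1/12 s, in which the tool goes at most 41.7 mm and 7.16 degrees, less where a joint would pass 70% of its speed; a pose out of reach is approached as far as the arm can. A call with a gripper value outside its range is refused whole. The fingers move at their own pace and stop on an object; FORCE is the grip in N (left out, the last holds). Time passes only in rows, so rows that repeat a pose let the fingers close. It gives the time, the measured TCP pose, the force, the opening and the grip force at its end, in the units of the state.
- robot.get_obs(): the state, without advancing time (a new reading comes with each control period).
- camera(name): name is "scene" or "top"; returns (picture, depth): 400x640x3 uint8, red, green, blue; 400x640 float32, m along the optical axis (not along the pixel's ray), 0 where there is no reading.
- camera_info(name): a dict with "vertical_fov" (degrees; the focal length in pixels is half the picture's height over the tangent of half this angle, whatever the lens; pixels are square), "cx", "cy" (the principal point, pixels), "world_from_camera" (4x4, takes a point from camera to world coordinates). Camera axes: x right, y down, z forward; pixel columns grow to the right and rows downward; lengths in m; the calibration is good to about 2 mm. A picture is of the moment at which its call begins. camera_info takes no time and is no camera call.
- hand_in(): hands the job in; it is judged then, once.
The state is a dict: "time": time; "q": joint angles; "joint_velocities": joint speeds; "joint_torque": joint torques, N m; "position": TCP position; "tool_rot": TCP orientation; "ft_force": force on the tool from outside, world axes, zero at the start; "moment": the same for the moment, N m; "grip_width": finger opening in m; "grip_force": force on a finger pad.
Only numpy, scipy, OpenCV 4.12 (cv2) and the standard library are available. Lean on these libraries where they do the work, as an engineer would, in place of code of your own. Each camera call takes 0.05 s, during which the arm holds its last target. There are 200 camera calls.

## Working session

There is one attempt and no reset: what is moved stays moved. The work goes in short steps, Python scripts to look and compute and a shell command to move; the robot and the scene stay as the last step left them, time stands still between calls to the robot, and variables do not carry over. Pictures are saved under pics/ and viewed, at most 10 in all, crops included, and the job is handed in when it is done.

```bash
mkdir -p pics; cat > h.py <<'E'
import numpy as np, cv2
from rig import robot, camera, camera_info, hand_in
def grab(n):
    p,d=camera(n); i=camera_info(n); f=p.shape[0]/2/np.tan(np.radians(i["vertical_fov"])/2)
    H,W=d.shape; u,v=np.meshgrid(np.arange(W),np.arange(H))
    c=np.stack([(u-i["cx"])/f*d,(v-i["cy"])/f*d,d,np.ones_like(d)],-1)
    P=(c@np.array(i["world_from_camera"]).T)[...,:3]; P[d==0]=np.nan
    return p,d,P
E
python3 - <<'E'
from h import *
for n in("scene","top"):
    p,d,P=grab(n); cv2.imwrite(f"pics/{n}0.png",p[...,::-1]); np.savez(f"{n}0.npz",p=p,P=P)
    print(camera_info(n),(d==0).mean())
o=robot.get_obs();print(o)
E
```

```text
{'vertical_fov': 57.65681659684276, 'cx': 318.59250104926326, 'cy': 201.64400373908006, 'world_from_camera': array([[ 0.14139859,  0.84782358, -0.51107887,  0.89466422],
       [ 0.98987665, -0.12748949,  0.06237505, -0.13157058],
       [-0.01227414, -0.51472479, -0.8572676 ,  0.73017804],
       [ 0.        ,  0.        ,  0.        ,  1.        ]])} 0.00405859375
{'vertical_fov': 46.24621312951222, 'cx': 313.65053995869, 'cy': 206.5571351284468, 'world_from_camera': array([[-0.00583842, -0.99792916,  0.064057  ,  0.43537504],
       [-0.99997005,  0.00615179,  0.00469601, -0.05964306],
       [-0.00508035, -0.06402766, -0.99793519,  1.02971957],
       [ 0.        ,  0.        ,  0.        ,  1.        ]])} 0.00391015625
{'time': 0.1, 'q': array([ 9.60479905e-01,  5.28375733e-01,  1.43375356e+00, -1.22194415e-05,
        1.18140862e+00, -1.78486042e-01]), 'joint_velocities': array([ 0.002783  , -0.00232585, -0.00384236, -0.00119618,  0.00125907,
        0.00196999]), 'joint_torque': array([ 6.28204202e-05, -4.40986633e+01, -1.77150357e+01,  6.35298388e-02,
        5.34598588e-02, -6.68914140e-05]), 'position': array([0.26119379, 0.56712822, 0.24067446]), 'tool_rot': array([ 2.14239086e-01,  9.76780768e-01, -9.00129517e-04, -3.68522208e-04]), 'ft_force': array([-0.40452624,  0.23365506,  0.39547611]), 'moment': array([ 0.01194869,  0.03623296, -0.00676377]), 'grip_force': 0.0, 'grip_width': 0.08689050596569572}
```

View pics/scene0.png

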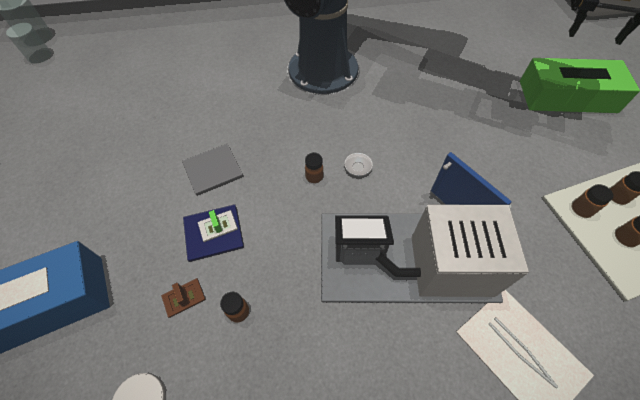

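View pics/top0.png

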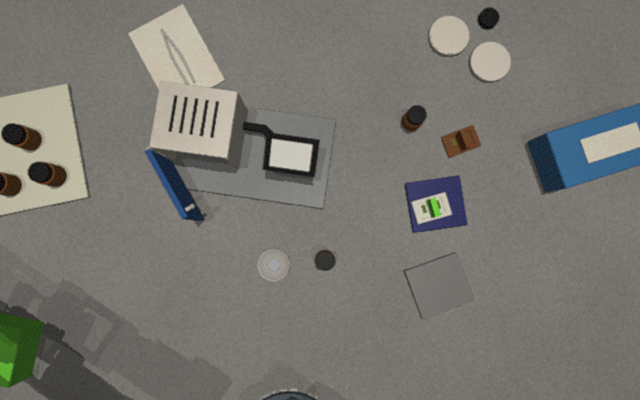

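The scene view shows the door at (470,180), the stage face at (363,230) and the slide on the navy rest at (215,225). In the top view they are the door from (150,150) to (195,218), the stage at (291,156) and the slide at (432,207). The jars are at (415,118) and (325,260) and the dish at (273,265).

```bash
cat > m.py <<'E'
from h import *
def box(m):
    m=m.astype(np.uint8); n,l,s,c=cv2.connectedComponentsWithStats(m); k=1+np.argmax(s[1:,4]); return l==k
for n in("top","scene"):
    z=np.load(n+"0.npz");p=z["p"];P=z["P"];hsv=cv2.cvtColor(p,cv2.COLOR_RGB2HSV);h,s,v=[hsv[...,i].astype(int) for i in range(3)]
    u,w=np.meshgrid(np.arange(640),np.arange(400))
    print(n)
    roi=(u>140)&(u<215)&(w>140)&(w<230) if n=="top" else (u>425)&(u<515)&(w>145)&(w<215)
    blue=box(roi&(h>100)&(h<125)&(s>120))
    Q=P[blue&np.isfinite(P[...,2])]
    print("door z rng",np.percentile(Q[:,2],[1,50,99]))
    T=Q[Q[:,2]>(.143)]
    if len(T)>5: r=cv2.minAreaRect((T[:,:2]*1000).astype(np.float32));print("top edge",len(T),cv2.boxPoints(r).tolist(),r)
    roi=(u>385)&(u<490)&(w>160)&(w<250) if n=="top" else (u>175)&(u<255)&(w>195)&(w<265)
    navy=box(roi&(h>105)&(h<135)&(s>100))
    hull=cv2.convexHull(np.argwhere(navy)[:,::-1].astype(np.int32)); 
    Q=P[navy];r=cv2.minAreaRect((Q[:,:2]*1000).astype(np.float32));print("rest",r,np.nanmedian(Q[:,2]))
    g=box(roi&(h>45)&(h<75)&(s>120));Q=P[g];print("fin z",np.percentile(Q[:,2],[1,50,95,99]))
    Q=Q[Q[:,2]>np.percentile(Q[:,2],98)-.006];r=cv2.minAreaRect((Q[:,:2]*1000).astype(np.float32));print("fin top",r,cv2.boxPoints(r).tolist())
    wh=box(roi&(s<60)&(v>150));Q=P[wh];r=cv2.minAreaRect((Q[:,:2]*1000).astype(np.float32));print("plate",r,np.nanmedian(Q[:,2]))
    roi=(u>268)&(u<315)&(w>135)&(w<178) if n=="top" else (u>335)&(u<393)&(w>214)&(w<245)
    wh=box(roi&(s<60)&(v>170));Q=P[wh]
    for _ in range(3):
        c=Q.mean(0);nn=np.linalg.svd(Q-c,full_matrices=False)[2][2];nn*=np.sign(nn[2]);Q=Q[abs((Q-c)@nn)<.004]
    print("face",len(Q),c,"n",nn,"tilt",np.arccos(nn[2]),"std",((Q-c)@nn).std())
    x=np.array([0,0,1])-nn*nn[2];x/=np.linalg.norm(x);y=np.cross(nn,x)
    ab=np.c_[(Q-c)@x,(Q-c)@y]*1000;r=cv2.minAreaRect(ab.astype(np.float32));print("rect",r,"centre",c+(x*r[0][0]+y*r[0][1])/1000,"x",x,"y",y)
    roi=(u>300)&(u<345)&(w>240)&(w<280) if n=="top" else (u>300)&(u<330)&(w>145)&(w<190)
    m=roi&(P[...,2]>.06);print("jar top",P[m].mean(0) if m.any() else 0)
E
python3 m.py
```

```text
top
door z rng [0.02809197 0.12675024 0.15341939]
top edge 473 [[470.0965270996094, 193.08953857421875], [475.9115905761719, 182.73236083984375], [604.019775390625, 254.65936279296875], [598.2047119140625, 265.01654052734375]] ((537.0581665039062, 223.87445068359375), (146.91905212402344, 11.877992630004883), 29.312255859375)
rest ((506.04754638671875, -319.80755615234375), (105.43431854248047, 116.64910125732422), 8.132439613342285) 0.011791119485329737
fin z [0.02677636 0.04865619 0.05224973 0.05398601]
fin top ((496.1632995605469, -308.6405029296875), (37.537200927734375, 11.72287368774414), 14.723484992980957) [[476.5212707519531, -307.74163818359375], [479.5007019042969, -319.07958984375], [515.8052978515625, -309.53936767578125], [512.825927734375, -298.201416015625]]
plate ((496.2653503417969, -309.3287353515625), (49.72768783569336, 75.9361343383789), 15.535270690917969) 0.017337862677332394Traceback (most recent call last):
  File "m.py", line 24, in <module>
    c=Q.mean(0);nn=np.linalg.svd(Q-c,full_matrices=False)[2][2];nn*=np.sign(nn[2]);Q=Q[abs((Q-c)@nn)<.004]
                   ~~~~~~~~~~~~~^^^^^^^^^^^^^^^^^^^^^^^^^
    u, s, vh = gufunc(a, signature=signature)
               ~~~~~~^^^^^^^^^^^^^^^^^^^^^^^^
    raise LinAlgError("SVD did not converge")
numpy.linalg.LinAlgError: SVD did not converge
```

```bash
sed -i 's/wh=box(roi&(s<60)&(v>170));Q=P\[wh\]/wh=box(roi\&(s<60)\&(v>170));Q=P[wh];Q=Q[np.isfinite(Q[:,2])]/' m.py; sed -i 's/Q=P\[\(navy\|g\|wh\)\];/Q=P[\1];Q=Q[np.isfinite(Q[:,2])];/' m.py; python3 m.py | tail -n +6
```

```text
fin top ((496.1632995605469, -308.6405029296875), (37.537200927734375, 11.72287368774414), 14.723484992980957) [[476.5212707519531, -307.74163818359375], [479.5007019042969, -319.07958984375], [515.8052978515625, -309.53936767578125], [512.825927734375, -298.201416015625]]
plate ((496.2653503417969, -309.3287353515625), (49.72768783569336, 75.9361343383789), 15.535270690917969) 0.017337862677332394
face 1030 [ 0.59703806 -0.0096407   0.11382588] n [-0.35346482  0.05259977  0.93396782] tilt 0.3654366236257708 std 0.001532444471269917
rect ((-0.4905872344970703, 0.049892425537109375), (78.7712173461914, 53.06488037109375), 89.18980407714844) centre [ 0.5965922  -0.00952391  0.11365057] x [ 0.92379512 -0.13747171  0.35735712] y [1.47191052e-01 9.89108080e-01 6.93889390e-18]
jar top [ 0.38652547 -0.07735971  0.06982971]
scene
door z rng [0.14611537 0.14920164 0.15169288]
top edge 370 [[471.1152038574219, 192.17471313476562], [477.2316589355469, 181.15451049804688], [606.221923828125, 252.74728393554688], [600.10546875, 263.7674865722656]] ((538.6685791015625, 222.46099853515625), (147.52
[... 360 characters left out ...]
84375, -310.87353515625], [477.44647216796875, -321.56585693359375], [516.1307373046875, -310.55224609375], [513.0865478515625, -299.85992431640625]]
plate ((495.25341796875, -311.0951843261719), (51.72607421875, 75.62297821044922), 15.305608749389648) 0.01689079103449498
face 793 [ 0.59709142 -0.01176681  0.113396  ] n [-0.35261483  0.05140306  0.93435566] tilt 0.364349767408355 std 0.0007967340930632591
rect ((-0.7111911773681641, -0.022159576416015625), (79.15335845947266, 53.714927673339844), 89.43832397460938) centre [ 0.59643066 -0.01169288  0.11314257] x [ 0.92458321 -0.13478277  0.35634182] y [1.44252108e-01 9.89540969e-01 6.93889390e-18]
jar top [ 0.38823854 -0.07999896  0.06852285]
```

```bash
python3 -m handwheel '{"hand":[0,0,0,0,0,0,0,0,0,0,0,0],"translation":[[104,-153,-63],[208,-306,-127],[208,-306,-127],[208,-306,-127],[208,-306,-127],[208,-306,-127],[208,-306,-127],[208,-306,-127],[208,-306,-127],[208,-306,-127],[208,-306,-127],[208,-306,-127]],"turn":[[0,0,0],[0,0,0],[0,0,0],[0,0,0],[0,0,0],[0,0,0],[0,0,0],[0,0,0],[0,0,0],[0,0,0],[0,0,0],[0,0,0]]}' 10
```

```text
time: 1.1
position: [0.4695, 0.2608, 0.1139]
tool_rot: [0.216, 0.976, -0.0, -0.001]
ft_force: [-0.2, -0.1, 0.8]
grip_width: 0.015
grip_force: 0.0
```

```bash
python3 -m handwheel '{"hand":[0,0,0,0,0,0,0,0,0,0,0,0],"translation":[[12,-22,0],[24,-43,0],[32,-58,0],[41,-74,0],[50,-83,0],[59,-91,0],[68,-98,0],[75,-102,0],[82,-106,0],[86,-108,0],[90,-110,0],[94,-111,0]],"turn":[[0,0,0],[0,0,0],[0,0,0],[0,0,0],[0,0,0],[0,0,0],[0,0,0],[0,0,0],[0,0,0],[0,0,0],[0,0,0],[0,0,0]]}'; python3 -m handwheel '{"hand":[0,0,0,0],"translation":[[2,0,0],[4,-1,0],[6,-1,0],[6,-1,0]],"turn":[[0,0,0],[0,0,0],[0,0,0],[0,0,0]]}'
```

```text
time: 2.1
position: [0.5586, 0.1526, 0.1141]
tool_rot: [0.214, 0.977, 0.0, -0.006]
ft_force: [-7.3, 3.9, 6.0]
grip_width: 0.0005
grip_force: 3.9
time: 2.43
position: [0.5628, 0.1514, 0.1141]
tool_rot: [0.214, 0.977, -0.001, -0.007]
ft_force: [-12.8, 4.8, 8.8]
grip_width: 0.0006
grip_force: 6.8
```

```bash
python3 -m handwheel '{"hand":[0,0,0,0],"translation":[[2,0,0],[4,0,0],[5,-1,0],[5,-1,0]],"turn":[[0,0,0],[0,0,0],[0,0,0],[0,0,0]]}'
python3 - <<'E'
from h import *
p,d,P=grab("scene");cv2.imwrite("pics/s1.png",cv2.resize(p[120:320,400:600,::-1],None,fx=3,fy=3))
hsv=cv2.cvtColor(p,cv2.COLOR_RGB2HSV);h,s,v=[hsv[...,i].astype(int) for i in range(3)]
m=(h>100)&(h<125)&(s>120)&(P[...,2]>.143)&(P[...,2]<.156)&(P[...,0]>.4)&(P[...,1]>.05)&(P[...,1]<.3)
r=cv2.minAreaRect((P[m][:,:2]*1000).astype(np.float32));print(m.sum(),cv2.boxPoints(r).tolist(),r)
E
```

```text
time: 2.77
position: [0.5628, 0.1513, 0.114]
tool_rot: [0.213, 0.977, -0.002, -0.012]
ft_force: [-21.6, 6.7, 16.5]
grip_width: 0.0003
grip_force: 11.8
49 [[574.9641723632812, 107.99456024169922], [582.2371215820312, 106.99507904052734], [598.5255737304688, 225.52264404296875], [591.2526245117188, 226.52212524414062]] ((586.744873046875, 166.75860595703125), (119.64153289794922, 7.341320991516113), 82.17526245117188)
```

View pics/s1.png

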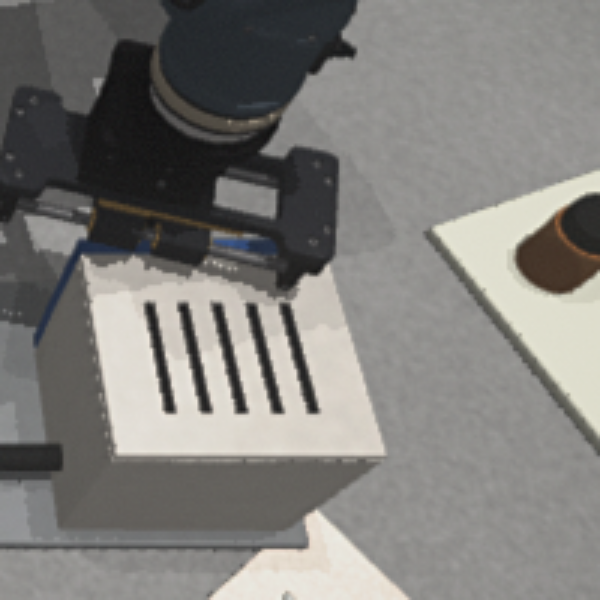

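The door is flush with the lamp-house front at about (170,245) in the crop and stalled under 22 N, so it is shut. Next I retract and check the wrist.

```bash
python3 -m handwheel '{"hand":[0,0,0.5,1,1,1,1,1],"translation":[[-30,5,0],[-60,10,30],[-70,10,70],[-70,10,110],[-70,10,135],[-70,-20,135],[-70,-60,135],[-70,-100,135]],"turn":[[0,0,0],[0,0,0],[0,0,0],[0,0,0],[0,0,0],[0,0,0],[0,0,0],[0,0,0]]}' 20
python3 -c "
from h import *
from scipy.spatial.transform import Rotation as R
o=robot.get_obs();print(o['q'],o['position']);print(R.from_quat(o['tool_rot']).as_matrix())"
```

```text
time: 3.48
position: [0.505, 0.0483, 0.2507]
tool_rot: [0.212, 0.977, -0.0, 0.002]
ft_force: [0.1, -0.1, 0.4]
grip_width: 0.0324
grip_force: 0.0
[-1.25011511e-01  3.56493080e-01  1.71468791e+00 -3.55669653e-04
  1.06715297e+00 -1.26753440e+00] [0.50504104 0.04831619 0.25073558]
[[-9.09750094e-01  4.15144026e-01  3.19444695e-03]
 [ 4.15143959e-01  9.09755451e-01 -7.15392214e-04]
 [-3.20315633e-03  6.75327220e-04 -9.99994642e-01]]
```

```bash
python3 -m handwheel '{"hand":[1,1,1,1,1,1,1,1,1,1,1,1],"translation":[[-1,-40,0],[-2,-80,0],[-3,-120,0],[-4,-160,0],[-5,-200,0],[-6,-240,0],[-7,-280,-20],[-8,-310,-45],[-9,-340,-75],[-9,-358,-110],[-9,-358,-150],[-9,-358,-150]],"turn":[[0,0,0.1],[0,0,0.2],[0,0,0.3],[0,0,0.4],[0,0,0.5],[0,0,0.6],[0,0,0.698],[0,0,0.698],[0,0,0.698],[0,0,0.698],[0,0,0.698],[0,0,0.698]]}'
python3 - <<'E'
from h import *
from scipy.spatial.transform import Rotation as R
o=robot.get_obs();M=R.from_quat(o['tool_rot']).as_matrix();print(o['q'],o['position'],np.degrees(np.arctan2(-M[1,0],-M[0,0])),M[:,2],o['grip_width'])
p,d,P=grab("scene");cv2.imwrite("pics/s2.png",cv2.resize(p[100:300,100:340,::-1],None,fx=3,fy=3))
E
```

```text
time: 4.48
position: [0.4912, -0.3073, 0.0912]
tool_rot: [-0.131, 0.991, 0.006, -0.005]
ft_force: [-1.0, 0.7, -0.6]
grip_width: 0.0873
grip_force: 0.0
[-7.51798628e-01  6.80463681e-01  1.65563953e+00 -1.90651491e-04
  8.21994124e-01 -2.58618211e+00] [ 0.49115976 -0.30731164  0.09117937] 15.113458871828305 [-0.01215086  0.0111694  -0.99986379] 0.08729431683295064
```

View pics/s2.png

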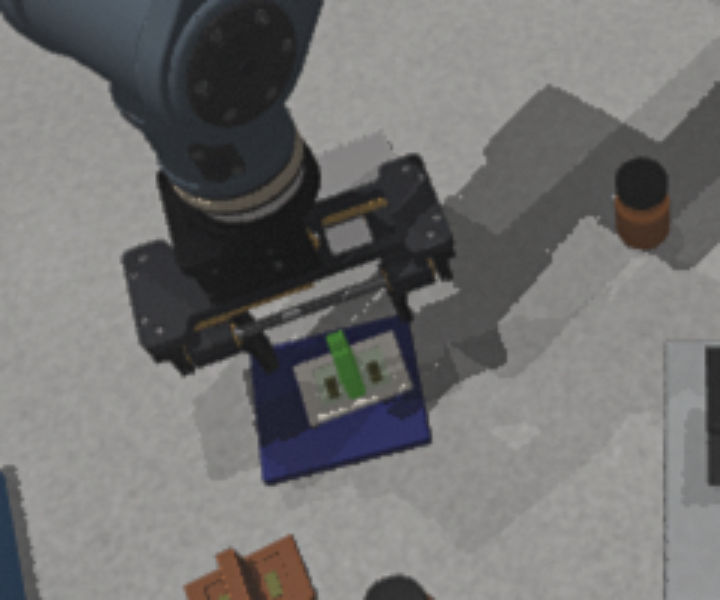

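The fingers straddle the green fin, which is at about (345,365) in the crop. I'll descend and check before closing.

```bash
python3 -m handwheel '{"hand":[1,1,1,1,1],"translation":[[0,-0.5,-20],[0,-0.5,-40],[0,-0.5,-55],[0,-0.5,-58],[0,-0.5,-58]],"turn":[[0,0,0],[0,0,0],[0,0,0],[0,0,0],[0,0,0]]}'; python3 -m handwheel '{"hand":[1],"translation":[[0,0,0]],"turn":[[0,0,0]]}'
```

```text
time: 4.95
position: [0.4964, -0.3096, 0.0433]
tool_rot: [-0.133, 0.991, -0.001, 0.001]
ft_force: [-0.4, -1.0, -0.4]
grip_width: 0.0872
grip_force: 0.0
time: 5.03
position: [0.4969, -0.3102, 0.0439]
tool_rot: [-0.133, 0.991, -0.001, 0.001]
ft_force: [0.0, -1.5, 0.2]
grip_width: 0.0869
grip_force: 0.0
```

```bash
python3 -m handwheel '{"hand":[0,0,0,0,0,0,0,0,0,0],"translation":[[0,0,-2],[0,0,-2],[0,0,-2],[0,0,-2],[0,0,-2],[0,0,-2],[0,0,-2],[0,0,-2],[0,0,-2],[0,0,-2]],"turn":[[0,0,0],[0,0,0],[0,0,0],[0,0,0],[0,0,0],[0,0,0],[0,0,0],[0,0,0],[0,0,0],[0,0,0]]}' 40;  python3 -m handwheel '{"hand":[0,0,0,0,0,0,0,0],"translation":[[0,0,10],[0,0,30],[0,0,60],[0,0,100],[0,0,140],[0,0,160],[0,0,160],[0,0,160]],"turn":[[0,0,0],[0,0,0],[0,0,0],[0,0,0],[0,0,0],[0,0,0],[0,0,0],[0,0,0]]}'
```

```text
time: 5.87
position: [0.4955, -0.3098, 0.0394]
tool_rot: [-0.133, 0.991, 0.0, -0.0]
ft_force: [-0.6, 0.5, -0.1]
grip_width: 0.0278
grip_force: 0.0
time: 6.53
position: [0.4961, -0.3103, 0.2017]
tool_rot: [-0.133, 0.991, -0.002, 0.001]
ft_force: [-0.0, 0.2, -0.4]
grip_width: 0.0003
grip_force: 0.0
```

The fingers hadn't finished closing before I lifted, so they missed. I'll reopen and look at the slide again.

```bash
python3 -m handwheel '{"hand":[1,1,1,1,1,1,1,1,1,1,1,1],"translation":[[0,0,0],[0,0,0],[0,0,0],[0,0,0],[0,0,0],[0,0,0],[0,0,0],[0,0,0],[0,0,0],[0,0,0],[0,0,0],[0,0,0]],"turn":[[0,0,0],[0,0,0],[0,0,0],[0,0,0],[0,0,0],[0,0,0],[0,0,0],[0,0,0],[0,0,0],[0,0,0],[0,0,0],[0,0,0]]}'
python3 - <<'E'
from h import *
p,d,P=grab("scene");cv2.imwrite("pics/s3.png",cv2.resize(p[150:300,140:280,::-1],None,fx=4,fy=4))
hsv=cv2.cvtColor(p,cv2.COLOR_RGB2HSV);h,s,v=[hsv[...,i].astype(int) for i in range(3)]
u,w=np.meshgrid(np.arange(640),np.arange(400));roi=(u>175)&(u<255)&(w>195)&(w<265)&np.isfinite(P[...,2])
Q=P[roi&(h>45)&(h<75)&(s>120)];print(len(Q),np.percentile(Q[:,2],[1,50,98]))
Q=Q[Q[:,2]>np.percentile(Q[:,2],98)-.006];print(cv2.minAreaRect((Q[:,:2]*1000).astype(np.float32)))
print(robot.get_obs()["position"],robot.get_obs()["grip_width"])
E
```

```text
time: 7.53
position: [0.4955, -0.3099, 0.1996]
tool_rot: [-0.133, 0.991, -0.0, 0.0]
ft_force: [-0.5, 0.5, 0.1]
grip_width: 0.0723
grip_force: 0.0
124 [0.02233254 0.04875222 0.0518276 ]
((495.4540710449219, -309.2882385253906), (40.5482063293457, 11.3425931930542), 15.441693305969238)
[ 0.49554364 -0.30987148  0.19960762] 0.07624412029697944
```

View pics/s3.png

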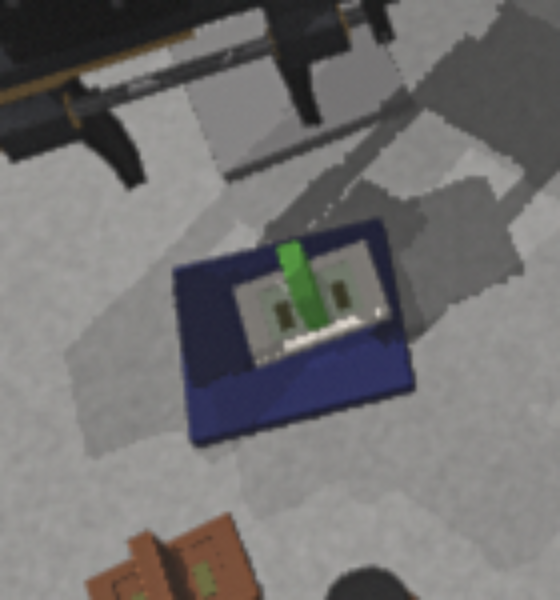

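The slide is undisturbed, with its fin at (300,285) in the crop. I'll descend again and give the fingers time to close.

```bash
python3 -m handwheel '{"hand":[1,1,1,1,1,1,1,1,1],"translation":[[0,0,0],[0,0,0],[0,0,-35],[0,0,-75],[0,0,-115],[0,0,-145],[0,0,-158],[0,0,-160],[0,0,-160]],"turn":[[0,0,0],[0,0,0],[0,0,0],[0,0,0],[0,0,0],[0,0,0],[0,0,0],[0,0,0],[0,0,0]]}';python3 -m handwheel '{"hand":[0,0,0,0,0,0,0,0,0,0,0,0],"translation":[[0,0,0],[0,0,0],[0,0,0],[0,0,0],[0,0,0],[0,0,0],[0,0,0],[0,0,0],[0,0,0],[0,0,0],[0,0,0],[0,0,0]],"turn":[[0,0,0],[0,0,0],[0,0,0],[0,0,0],[0,0,0],[0,0,0],[0,0,0],[0,0,0],[0,0,0],[0,0,0],[0,0,0],[0,0,0]]}'
python3 -m handwheel '{"hand":[0,0,0,0,0],"translation":[[0,0,0],[0,0,0],[0,0,0],[0,0,0],[0,0,0]],"turn":[[0,0,0],[0,0,0],[0,0,0],[0,0,0],[0,0,0]]}'
```

```text
time: 8.33
position: [0.4952, -0.3096, 0.0386]
tool_rot: [-0.133, 0.991, 0.001, -0.001]
ft_force: [0.4, -0.8, 0.8]
grip_width: 0.087
grip_force: 0.0
time: 9.33
position: [0.4955, -0.3098, 0.0395]
tool_rot: [-0.133, 0.991, 0.0, -0.0]
ft_force: [0.3, -0.5, 0.1]
grip_width: 0.0149
grip_force: 0.0
time: 9.75
position: [0.4955, -0.3098, 0.0395]
tool_rot: [-0.133, 0.991, 0.0, -0.0]
ft_force: [-0.2, -0.4, -1.2]
grip_width: 0.0116
grip_force: 40.0
```

```bash
python3 -m handwheel '{"hand":[0,0,0,0,0,0,0,0,0],"translation":[[0,0,5],[0,0,15],[0,0,35],[0,0,70],[0,0,110],[0,0,145],[0,0,160],[0,0,160],[0,0,160]],"turn":[[0,0,0],[0,0,0],[0,0,0],[0,0,0],[0,0,0],[0,0,0],[0,0,0],[0,0,0],[0,0,0]]}'
cat > t.py <<'E'
from h import *
from scipy.spatial.transform import Rotation as R
o=robot.get_obs();M=R.from_quat(o['tool_rot']);pos=o['position']
F=np.array([.5965,-.0106,.1134]);t=.365;yaw=-.14
e=np.array([np.cos(yaw),np.sin(yaw),0]);n=np.array([0,0,np.cos(t)])-np.sin(t)*e
x=e*np.cos(t)+np.array([0,0,np.sin(t)]);y=np.cross(n,x)
T=R.from_matrix(np.c_[-x,y,-n])
print("turn",(T*M.inv()).as_rotvec().round(4),"n",n.round(3),"x",x.round(3),"y",y.round(3))
for h in(.05,.02,0,-.006):print(h,((F+n*(.0275+h)-pos)*1000).round(1))
print(pos,o['q'].round(2),o['grip_width'],o['grip_force'])
E
python3 t.py
```

```text
time: 10.5
position: [0.4957, -0.31, 0.2009]
tool_rot: [-0.133, 0.991, -0.001, 0.001]
ft_force: [-1.3, -0.4, -2.2]
grip_width: 0.0115
grip_force: 40.0
turn [ 0.0253 -0.3652 -0.4013] n [-0.353  0.05   0.934] x [ 0.925 -0.13   0.357] y [0.14 0.99 0.  ]
0.05 [ 73.4 303.2 -15.1]
0.02 [ 84.  301.7 -43.1]
0 [ 91.1 300.7 -61.8]
-0.006 [ 93.2 300.4 -67.4]
[ 0.49569226 -0.3099649   0.2009164 ] [-0.75  0.52  1.58 -0.    1.04 -2.59] 0.01152104116918133 39.999789632856846
```

```bash
python3 -m handwheel '{"hand":[0,0,0,0,0,0,0,0,0,0,0,0],"translation":[[8,30,10],[16,65,20],[24,100,20],[32,135,20],[40,170,20],[48,205,20],[56,240,10],[64,270,0],[73,295,-10],[73.5,303,-15],[73.5,303,-15],[73.5,303,-15]],"turn":[[0.003,-0.04,-0.045],[0.006,-0.08,-0.09],[0.009,-0.12,-0.135],[0.012,-0.16,-0.18],[0.015,-0.2,-0.225],[0.018,-0.25,-0.27],[0.021,-0.3,-0.33],[0.025,-0.365,-0.401],[0.025,-0.365,-0.401],[0.025,-0.365,-0.401],[0.025,-0.365,-0.401],[0.025,-0.365,-0.401]]}';python3 -m handwheel '{"hand":[0,0,0],"translation":[[0,0,0],[0,0,0],[0,0,0]],"turn":[[0,0,0],[0,0,0],[0,0,0]]}'
python3 t.py
python3 - <<'E'
from h import *
p,d,P=grab("scene");cv2.imwrite("pics/s4.png",cv2.resize(p[130:280,290:490,::-1],None,fx=4,fy=4))
E
```

```text
time: 11.5
position: [0.5675, -0.0061, 0.1825]
tool_rot: [0.068, 0.982, -0.011, 0.178]
ft_force: [-0.6, -0.3, -0.9]
grip_width: 0.0117
grip_force: 40.0
time: 11.75
position: [0.5692, -0.0081, 0.1848]
tool_rot: [0.069, 0.981, -0.012, 0.18]
ft_force: [-0.3, -0.2, -0.9]
grip_width: 0.0121
grip_force: 40.0
turn [-0.0018 -0.001   0.0007] n [-0.353  0.05   0.934] x [ 0.925 -0.13   0.357] y [0.14 0.99 0.  ]
0.05 [-0.   1.3  1. ]
0.02 [ 10.6  -0.1 -27. ]
0 [ 17.6  -1.1 -45.7]
-0.006 [ 19.7  -1.4 -51.3]
[ 0.56915626 -0.00808733  0.18475482] [-0.23  0.44  1.89  0.07  0.45 -1.72] 0.01205542427021766 39.99987903982401
```

View pics/s4.png

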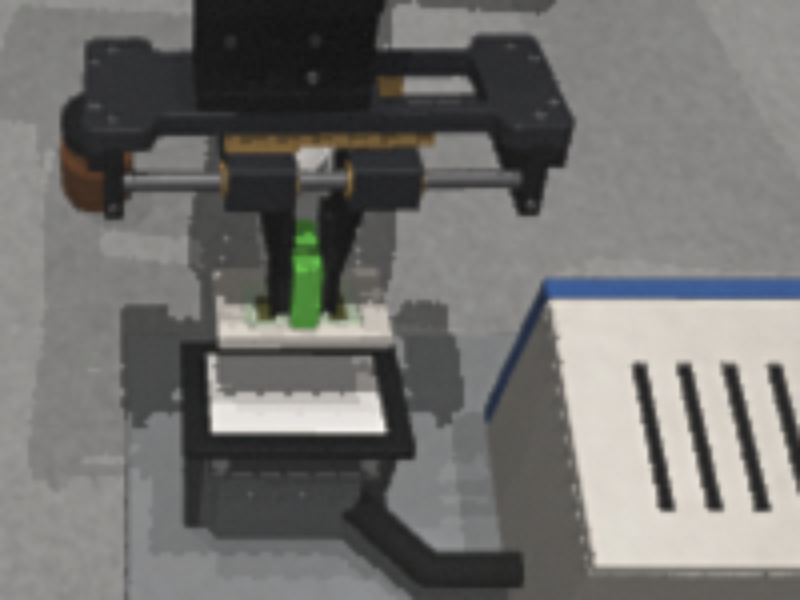

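The slide hangs parallel over the stage, with its fin at (307,275) and the window at (300,395) in the crop; the door is still shut. I'll descend along the face normal.

```bash
python3 -m handwheel '{"hand":[0,0,0,0,0,0,0,0,0],"translation":[[3.5,-0.5,-9.3],[7,-1,-18.7],[10.6,-1.5,-28],[13.4,-1.9,-35.5],[14.8,-2.1,-39.2],[15.9,-2.2,-42],[16.6,-2.3,-43.9],[16.9,-2.4,-44.8],[16.9,-2.4,-44.8]],"turn":[[0,0,0],[0,0,0],[0,0,0],[0,0,0],[0,0,0],[0,0,0],[0,0,0],[0,0,0],[0,0,0]]}';python3 -m handwheel '{"hand":[0,0],"translation":[[0,0,0],[0,0,0]],"turn":[[0,0,0],[0,0,0]]}';python3 t.py
python3 - <<'E'
from h import *
p,d,P=grab("scene");cv2.imwrite("pics/s5.png",cv2.resize(p[190:270,320:420,::-1],None,fx=7,fy=7))
E
```

```text
time: 12.55
position: [0.586, -0.0092, 0.1397]
tool_rot: [0.068, 0.981, -0.012, 0.18]
ft_force: [0.2, 0.7, -0.7]
grip_width: 0.0121
grip_force: 40.0
time: 12.72
position: [0.586, -0.0092, 0.1401]
tool_rot: [0.068, 0.981, -0.012, 0.181]
ft_force: [-0.0, -0.4, -1.7]
grip_width: 0.0118
grip_force: 40.0
turn [-0.0018 -0.0007 -0.0011] n [-0.353  0.05   0.934] x [ 0.925 -0.13   0.357] y [0.14 0.99 0.  ]
0.05 [-16.9   2.5  45.7]
0.02 [-6.3  1.  17.6]
0 [ 0.7  0.  -1. ]
-0.006 [ 2.9 -0.3 -6.6]
[ 0.586032   -0.00924684  0.14013005] [-0.22  0.54  1.89  0.09  0.35 -1.73] 0.011771738035771133 39.99998666346073
```

View pics/s5.png

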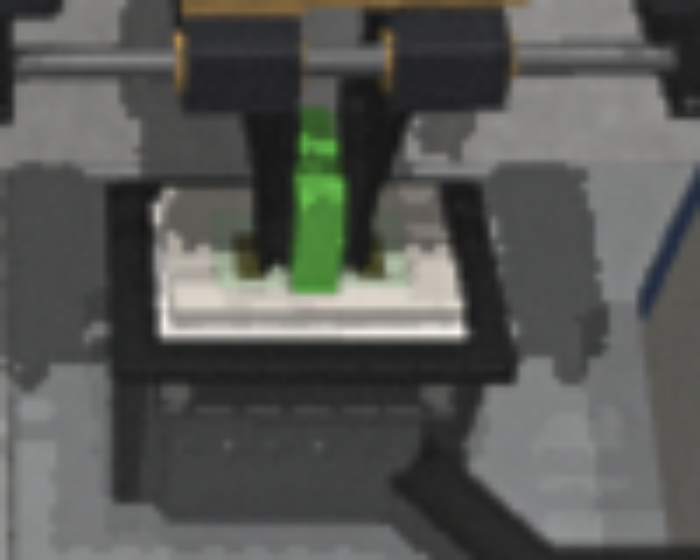

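The slide sits centred over the window, with its plate spanning about (160–465, 190–330) in the crop and no contact force yet. I'll press slowly.

```bash
python3 -m handwheel '{"hand":[0,0,0,0,0,0],"translation":[[0.7,-0.1,-1.9],[1.4,-0.2,-3.7],[2.1,-0.3,-5.6],[2.5,-0.3,-6.5],[2.5,-0.3,-6.5],[2.5,-0.3,-6.5]],"turn":[[0,0,0],[0,0,0],[0,0,0],[0,0,0],[0,0,0],[0,0,0]]}';python3 t.py
```

```text
time: 13.27
position: [0.5887, -0.0096, 0.1335]
tool_rot: [0.068, 0.981, -0.012, 0.181]
ft_force: [-1.7, 1.5, 4.9]
grip_width: 0.0114
grip_force: 40.0
turn [-0.0017 -0.0006 -0.0012] n [-0.353  0.05   0.934] x [ 0.925 -0.13   0.357] y [0.14 0.99 0.  ]
0.05 [-19.6   2.9  52.3]
0.02 [-9.   1.4 24.2]
0 [-1.9  0.4  5.5]
-0.006 [ 0.2  0.1 -0.1]
[ 0.58870553 -0.00959595  0.13353916] [-0.22  0.55  1.89  0.09  0.34 -1.73] 0.011442558270944576 40.01309410203248
```

```bash
python3 -m handwheel '{"hand":[0,0,0,0,0,0],"translation":[[0.2,0,-0.5],[0.2,0,-0.5],[0.2,0,-0.5],[0.2,0,-0.5],[0.2,0,-0.5],[0.2,0,-0.5]],"turn":[[0,0,0],[0,0,0],[0,0,0],[0,0,0],[0,0,0],[0,0,0]]}';python3 t.py|tail -3
python3 - <<'E'
from h import *
p,d,P=grab("scene");cv2.imwrite("pics/s6.png",cv2.resize(p[190:270,320:420,::-1],None,fx=7,fy=7))
E
```

```text
time: 13.77
position: [0.5889, -0.0096, 0.133]
tool_rot: [0.068, 0.981, -0.012, 0.181]
ft_force: [-1.6, 1.0, 5.1]
grip_width: 0.0116
grip_force: 40.0
0 [-2.1  0.4  6.1]
-0.006 [0.  0.1 0.5]
[ 0.58887198 -0.00962059  0.13296395] [-0.22  0.56  1.89  0.09  0.34 -1.73] 0.011633404500438671 40.016128197312355
```

View pics/s6.png

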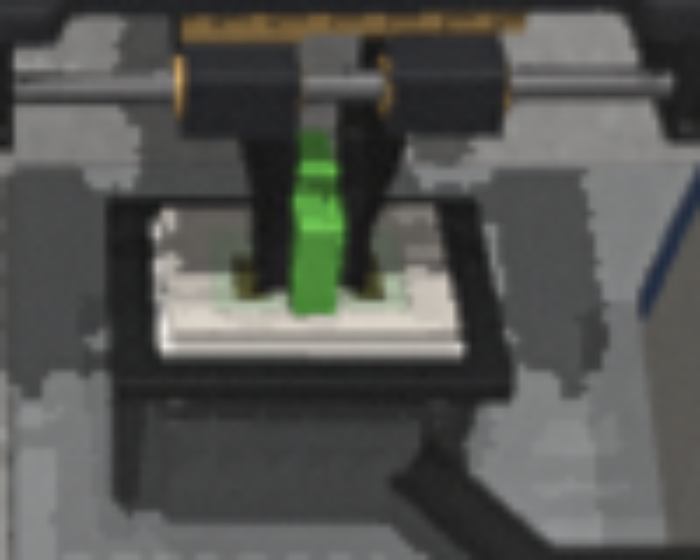

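The face has sunk about 6 mm with the slide flush: the frame's front edge moved from about (310,365) to (310,385) in the crop, and the slide is centred over the window. Handing in.

```bash
python3 -c "
from rig import hand_in
print(hand_in())"
```

```text
the job is handed in; nothing more can be done
None
```

I shut the door and laid the slide flush and centred on the stage, still gripped and pressing the face in about 6 mm at roughly 6 N; the job is handed in at about 14 s, but no verdict was returned.

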